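Weekly check of the pump's emergency stop

TASK

Check the pump's emergency stop, the red mushroom button on the yellow box: press it fully down so that it latches, then twist its head clockwise (seen from above) as far as it goes, so that it comes back up, and let go. Do not touch the green start button, the dial or the grey boxes that carry them.

Things in the scene. Friction and masses are not known exactly. Their poses are not given: they have to be found in the camera images.
- stop_head (a point): Centre of the red mushroom head, on its axis, half-way up: round, 38 mm across, 24 mm high, flat top. Starts with centre 96 mm, top 108, underside 84 above the table, over a fixed yellow box 94 mm square, 60 high, with a black collar (42 mm across, 8 high) on it. Pressing takes 3 to 4 N for its 8 mm; it stays latched where left (centre 88). Harder (7 to 9 N) it gives up to 8 mm more, then springs back. Grip it across any diameter.
- stop_turn (a joint): Twist of the red head about its upright axis, rad: 0 at the start, growing clockwise seen from above to a stop at 1.05 (60 degrees); friction 0.05 N m, stays where left. Twist only after pressing: the twist lifts the head again by 8 mm, in step with the turn; a head held down by a gripper just yields on its spring (7 to 9 N) and comes up when let go.
- start_box: A fixed grey box, 94 x 94 mm and 60 mm high, with a green mushroom button (38 mm across, top at 98 mm), the pump's start: not to be touched. Origin in the middle of its underside, z up.
- dial_box: A fixed grey box, 94 x 94 mm and 60 mm high, with a black bar-shaped dial on top (40 mm across, top at 104 mm), the pump's speed: not to be touched. Origin in the middle of its underside, z up.
Mind the look-alikes: they are no part of the job. Of the things like the part that bears stop_head, leave any that is pink or purple; of the rest the larger one is meant.

How it is judged:
By the outcome, as a careful person would: the job done as asked, in the order asked, and still so for the second after the job is handed in, with the robot touching nothing.
It also fails if it takes over 38 s, if anything falls off the work surface, if the arm or the gripper's body presses on something with over 40 N, if the wrist force passes 120 N, or if a joint passes its speed limit or range.

ROBOT

A 7-joint arm with a two-finger parallel gripper is mounted at the origin on the work surface. World frame = base frame: x ahead of the robot, y to its left, z up, the work surface at z = 0. Lengths are in m, angles in rad, forces in N, time in s.
With the tool pointing down it reaches from about 0.425 to 0.925 m from the base axis. Payload 6.8 kg.
Tool frame: the origin (TCP) lies at the very end of the fingers, on their centre line; the grasp point (between the pads) lies 19 mm behind it (r.grip_depth is the distance from the TCP to the grasp point, in m); z points along the fingers, y is the direction in which the jaws open and shut (so a half turn about z gives the same grasp; the last joint's range is limited). The gripper opens to 85 mm and grips with 20 to 120 N. Pads are 22 mm wide; open, the fingers measure 114 mm over their backs; the gripper's body (76 mm by 85 mm) begins 54 mm behind the grasp point. The pads swing forward as they close: fully open they stand 13 mm farther back than shut.
Start: joints at [1.187, 0.477, 0.022, 1.555, -0.011, 1.109, -0.083], TCP at [0.184, -0.65, 0.231] pointing down, gripper open.
Joint ranges: [-2.96, 2.96], [-0.34, 2.1], [-1.41, 1.46], [0.24, 2.44], [-1.37, 4.51], [0.17, 1.92], [-2.96, 2.96]. Speed limits (rad/s): [2.39, 2.39, 3.14, 3.14, 3.14, 3.14, 3.14].

INTERFACE

Orientations are given as a rotation vector (axis times angle).
In Python, from bench import r, grab_frame gives the robot as it stands. The module is installed in compiled form; this text tells all that it offers.
- The arm moves only by the tool play_rows, never from a script. Its argument "increments" is a list of rows, each a list of 7 numbers: the shift along the tool's x, y, z in mm, then the turn, a rotation vector about the tool's x, y, z in rad, then the closure in counts, from 0 (fully open) to 255 (shut). In form: [[tx, ty, tz, rx, ry, rz, claw], ...]. A call has 1 to 5 rows; each row shifts and turns the pose as measured when the row begins, along the tool's axes as they then stand; what a row does not reach is not made up. A row lasts 1/10 s, in which the tool goes at most 50 mm and 8.59 degrees, less where a joint would pass 70% of its speed; a pose out of reach is approached as far as the arm can. A call is refused whole if a number of a shift passes 50 or a number of a turn 0.15, either way. A call with a gripper value outside its range is refused whole. The fingers move at their own pace and stop on an object; "force" is the grip in N (left out, the last holds). Time passes only in rows, so rows that do not move let the fingers close. It gives the time, the measured TCP pose, the force and the opening at its end, in the units of the state.
- r.get_obs(): the state, without advancing time (a new reading comes with each control period).
- grab_frame(name): name is "scene" or "top" or "wrist"; returns a dict with "color" (384x512x3 uint8, blue, green, red), "depth" (384x512 float32, m along the optical axis (not along the pixel's ray), 0 where there is no reading), "K" (3x3 intrinsics, pixels), "k1" (the pictures are not rectified: a ray, as slopes to the right and down, at radius r is drawn at 1 + k1 r^2 times it, then the intrinsics apply), "T" (4x4, takes a point from camera to world coordinates). Camera axes: x right, y up, looking along -z (the intrinsics and any distortion apply to the point x, -y, -z); pixel columns grow to the right and rows downward; lengths in m; the calibration is good to about 2 mm. A picture is of the moment at which its call begins.
- r.hand_in(): hands the job in, once; it reports no verdict.
The state is a dict: "clock": time; "joints": joint angles; "qvel": joint speeds; "tau": joint torques, N m; "tcp_pos": TCP position; "orientation": TCP orientation; "contact_force": force on the tool from outside, world axes, zero at the start; "moment": the same for the moment, N m; "grip_width": finger opening in m.
Only numpy, scipy, OpenCV 4.12 (cv2) and the standard library are available. Lean on these libraries where they do the work, as an engineer would, in place of code of your own. Each camera call takes 0.05 s, during which the arm holds its last target.

## Working session

There is one attempt and no reset: what is moved stays moved. The work goes in short steps, Python scripts to look and compute and a tool call to move; the robot and the scene stay as the last step left them, time stands still between calls to the robot, and variables do not carry over. Pictures are saved under pics/ and viewed, and the job is handed in when it is done.

Besides the shell and the picture viewer there is one more tool, called after ">>>" as a command line: name --pt "numbers of a row" for each row, then --argument value for the rest. play_rows: Moves the arm, as the interface text tells. Its arguments: {"type":"object","properties":{"increments":{"type":"array","items":{"type":"array","items":{"type":"number"}}},"force":{"type":"number"}},"required":["increments"]}

```bash
mkdir -p pics; python3 - <<'E'
from bench import r, grab_frame
import cv2,pickle
o=r.get_obs();print(o)
for n in("scene","top"):
    f=grab_frame(n);pickle.dump(f,open(n+".pkl","wb"));cv2.imwrite(f"pics/{n}0.png",f["color"])
E
```

```text
{'clock': 0.0, 'joints': array([ 1.18689677,  0.47781138,  0.02233576,  1.55646043, -0.01149439,
        1.10931001, -0.08309944]), 'qvel': array([ 1.24923916e-03,  2.93159612e-04,  3.30311901e-04,  1.17042001e-03,
        1.39913125e-03, -8.24782613e-05, -1.40765958e-03]), 'tau': array([-2.19134258e-04, -5.96449256e+01,  1.60820883e+00, -2.81201720e+01,
        1.24727635e-02,  9.39546037e-03,  5.88094122e-05]), 'tcp_pos': array([ 0.18363529, -0.64891543,  0.2303143 ]), 'orientation': array([-3.10996191e+00, -4.31646900e-01,  6.21658438e-04]), 'contact_force': array([-0.00898376,  0.42969929,  0.5156406 ]), 'moment': array([-0.00333736, -0.04680961,  0.07574185]), 'grip_width': 0.08525499220160414}
```

```bash
cat > h.py <<'E'
import numpy as np,cv2
def px2w(f,u,v,z=None):
    K=f["K"];k=f["k1"];xd=(u-K[0,2])/K[0,0];yd=(v-K[1,2])/K[1,1]
    x,y=xd,yd
    for _ in range(20):
        s=1+k*(x*x+y*y);x,y=xd/s,yd/s
    T=f["T"]
    d=T[:3,:3]@np.array([x,-y,-1.]);o=T[:3,3]
    if z is None: return o+d*f["depth"][int(v),int(u)]
    return o+d*(z-o[2])/d[2]
def w2px(f,p):
    c=np.linalg.inv(f["T"])@np.r_[p,1];x,y=c[0]/-c[2],-c[1]/-c[2];s=1+f["k1"]*(x*x+y*y)
    K=f["K"];return K[0,0]*x*s+K[0,2],K[1,1]*y*s+K[1,2]
E
```

```text
(no output)
```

View pics/scene0.png

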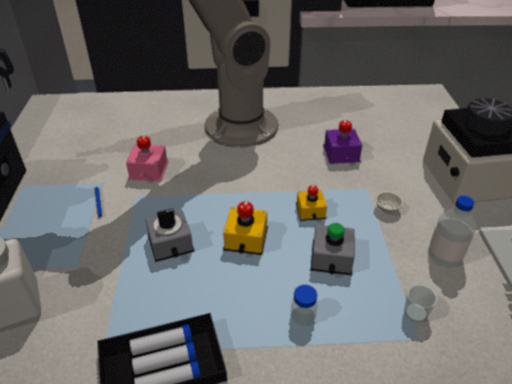

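View pics/top0.png

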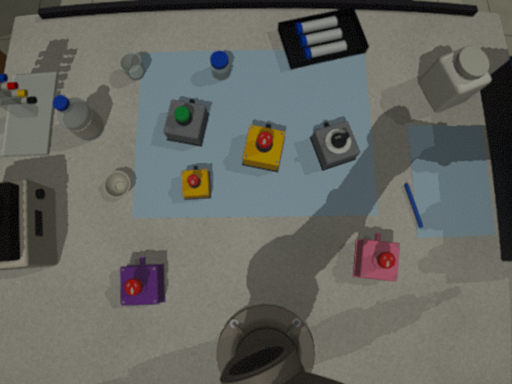

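Candidates in the top view are the pink box (386,260), purple box (133,287), small yellow box (195,181) and large yellow box (264,142). Pink and purple are ruled out and the larger of the other two is meant, so I choose (264,142). I'll check it in a close crop.

```bash
python3 - <<'E'
import pickle,cv2,numpy as np
from h import *
t=pickle.load(open("top.pkl","rb"));s=pickle.load(open("scene.pkl","rb"))
c=t["color"][90:210,160:370];cv2.imwrite("pics/topc.png",cv2.resize(c,None,fx=3.8,fy=3.8,interpolation=cv2.INTER_CUBIC))
c=s["color"][185:265,200:370];cv2.imwrite("pics/scc.png",cv2.resize(c,None,fx=4.5,fy=4.5,interpolation=cv2.INTER_CUBIC))
for f,b in((t,(120,170,240,290)),(s,(195,240,225,265))):
    g=f["color"].astype(int);m=(g[...,2]>110)&(g[...,1]<70)&(g[...,0]<80)
    n=np.zeros_like(m);n[b[0]:b[1],b[2]:b[3]]=m[b[0]:b[1],b[2]:b[3]]
    v,u=np.nonzero(n);print(len(u),u.min(),u.max(),v.min(),v.max(),u.mean(),v.mean(),px2w(f,u.mean(),v.mean(),.1),px2w(f,u.mean(),v.mean()))
    # points by depth
    P=np.array([px2w(f,a,b_) for a,b_ in zip(u,v)]);print(np.median(P,0),P[P[:,2]>.1].mean(0),np.percentile(P[:,2],[5,50,95]),P[P[:,2]>.1].min(0),P[P[:,2]>.1].max(0))
for q in((185,114),(338,140)): print(px2w(t,*q,.1))
E
```

```text
160 257 272 132 146 264.46875 138.38125 [ 0.50193689 -0.00300729  0.1       ] [ 0.49975004 -0.00274805  0.10668566]
[ 0.50009339 -0.00362155  0.10803189] [ 0.49760243 -0.00250851  0.11305991] [0.10482045 0.10803189 0.11088561] [ 0.23464064 -0.0201618   0.10330041] [0.51513183 0.02868    0.91718061]
118 238 252 202 215 244.66949152542372 207.5677966101695 [ 0.49775977 -0.00150307  0.1       ] [ 0.50603365 -0.00166191  0.10762864]
[ 0.50707381 -0.00209967  0.10859679] [ 0.50612267 -0.00126969  0.10824043] [0.10347115 0.10859679 0.11118116] [ 0.48768561 -0.01680489  0.10028252] [0.51954122 0.01489389 0.11222279]
[0.56485012 0.18293188 0.1       ]
[ 0.49687253 -0.17417768  0.1       ]
```

View pics/topc.png

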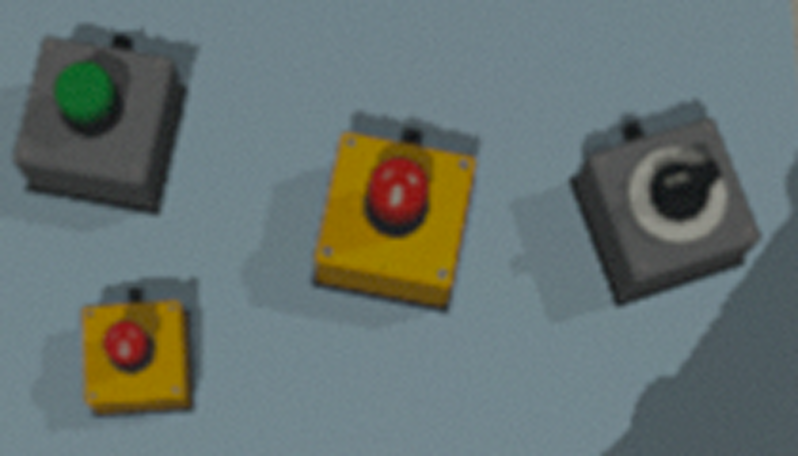

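View pics/scc.png

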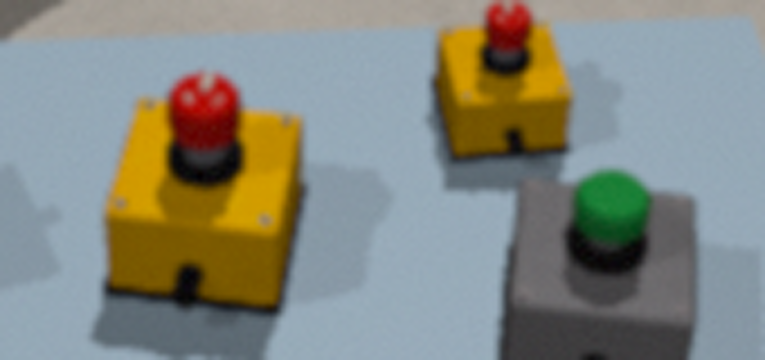

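The crop confirms it: the larger yellow box's red head is at top px (264,139) and scene px (245,208), roughly (0.502, -0.003). The small yellow, green and dial boxes are clearly separate. Next I'll move above the head.

```bash
cat >> h.py <<'E'
from scipy.spatial.transform import Rotation as R
def delta(o,p,yaw=None):
    Rm=R.from_rotvec(o["orientation"]);d=Rm.inv().apply(np.array(p)-o["tcp_pos"])*1000
    x=Rm.as_matrix()[:,0];cy=np.arctan2(x[1],x[0])
    if yaw is None: yaw=cy
    t=R.from_euler('z',yaw)*R.from_euler('x',np.pi)
    print("clk",o["clock"],"tcp",o["tcp_pos"].round(4),"yaw",cy.round(3),"dmm",d.round(1),"rot",(Rm.inv()*t).as_rotvec().round(3),"F",o["contact_force"].round(1),"M",o["moment"].round(2),"w",o["grip_width"],"q",o["joints"].round(2))
E
python3 -c "
from bench import r;from h import *
delta(r.get_obs(),[.50,-.003,.23])"
```

```text
clk 0.1 tcp [ 0.1836 -0.649   0.2304] yaw 0.276 dmm [ 480.3 -535.4    1.3] rot [-0.002  0.    -0.   ] F [ 0.3  0.4 -0.5] M [-0.02 -0.02  0.01] w 0.08514285324259446 q [ 1.19  0.48  0.02  1.56 -0.01  1.11 -0.08]
```

>>> play_rows --pt "32 -36 0 0 0 0 0" --pt "32 -36 0 0 0 0 0" --pt "32 -36 0 0 0 0 0" --pt "32 -36 0 0 0 0 0" --pt "32 -36 0 0 0 0 0" --force 40

```text
clock: 0.6
tcp_pos: [0.286, -0.4305, 0.2267]
orientation: [-3.112, -0.412, 0.008]
contact_force: [1.2, 0.1, -0.6]
grip_width: 0.0855
```

>>> play_rows --pt "32 -36 0 0 0 0 0" --pt "32 -36 0 0 0 0 0" --pt "32 -36 0 0 0 0 0" --pt "32 -36 0 0 0 0 0" --pt "32 -36 0 0 0 0 0"

```text
clock: 1.1
tcp_pos: [0.3949, -0.2056, 0.2259]
orientation: [-3.112, -0.41, 0.01]
contact_force: [1.2, -0.7, 0.2]
grip_width: 0.0851
```

```bash
python3 -c "
from bench import r;from h import *
delta(r.get_obs(),[.50,-.003,.23],.276)"
```

```text
clk 1.1 tcp [ 0.3949 -0.2056  0.2259] yaw 0.262 dmm [ 154.1 -168.5   -4.5] rot [-0.003  0.006 -0.014] F [ 1.2 -0.7  0.2] M [-0.02 -0.04 -0.02] w 0.08505815596125704 q [ 0.59  0.12 -0.26  2.07  0.04  0.97 -1.01]
```

>>> play_rows --pt "32 -36 -1 0 0 0 0" --pt "32 -36 -1 0 0 0 0" --pt "32 -36 -1 0 0 0 0" --pt "32 -34 0 0 0 0 0" --pt "18 -18 0 0 0 0 0"

```text
clock: 1.6
tcp_pos: [0.4964, -0.0013, 0.2286]
orientation: [-3.111, -0.416, 0.009]
contact_force: [0.2, -0.1, 0.4]
grip_width: 0.0853
```

>>> play_rows --pt "0 0 0 0 0 -0.14 0" --pt "0 0 0 0 0 -0.14 0" --pt "0 0 0 0 0 -0.14 0" --pt "0 0 0 0 0 -0.14 0" --pt "0 0 0 0 0 -0.14 0"

```text
clock: 2.1
tcp_pos: [0.4969, 0.0059, 0.2272]
orientation: [-2.748, -1.505, 0.008]
contact_force: [-0.2, 0.4, -0.4]
grip_width: 0.0856
```

```bash
python3 -c "
from bench import r,grab_frame;from h import *;import pickle
delta(r.get_obs(),[.502,-.003,.23],1.0)
f=grab_frame('wrist');pickle.dump(f,open('w.pkl','wb'));cv2.imwrite('pics/w0.png',f['color']);print(f['T'].round(3))
f=grab_frame('scene');cv2.imwrite('pics/s1.png',f['color'])
"
```

```text
clk 2.1 tcp [0.4969 0.0059 0.2272] yaw 1.002 dmm [-4.8  9.1 -2.9] rot [-0.009  0.     0.002] F [-0.2  0.4 -0.4] M [-0.04 -0.01 -0.01] w 0.08559524943662124 q [ 0.34  0.24 -0.55  1.94  0.14  1.01 -0.84]
[[ 0.842  0.516  0.154  0.535]
 [-0.539  0.813  0.222  0.061]
 [-0.01  -0.269  0.963  0.369]
 [ 0.     0.     0.     1.   ]]
```

View pics/w0.png

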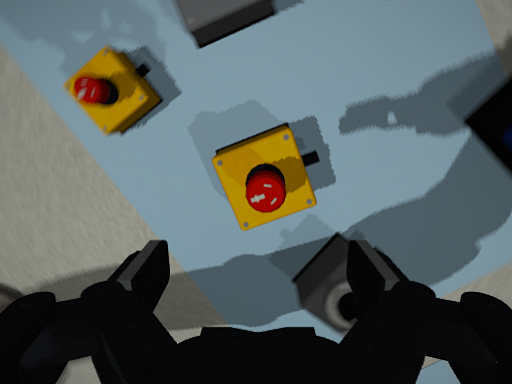

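View pics/s1.png

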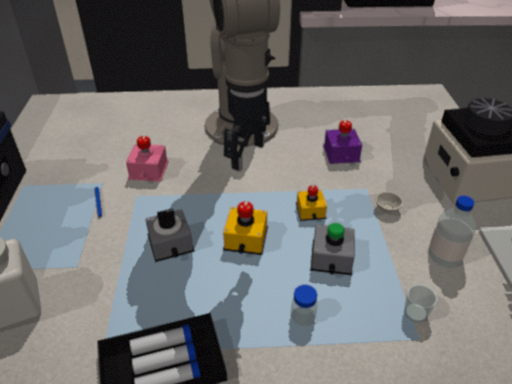

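```bash
python3 -c "
from h import *;import pickle
w=pickle.load(open('w.pkl','rb'));s=pickle.load(open('scene.pkl','rb'));t=pickle.load(open('top.pkl','rb'))
print('tcp',w2px(s,[.497,.006,.227]),w2px(w,[.497,.006,.227]))
for z in (.06,.108): print('stop',w2px(w,[.502,-.003,z]),w2px(s,[.502,-.003,z]),w2px(t,[.502,-.003,z]))
for p in ((268,186),(265,196),(231,176),(220,160)):print(p,px2w(w,*p),px2w(w,*p,.108))
print(px2w(s,246,230),px2w(s,245,205), px2w(t,264,138))
print(w['K'],w['k1'],s['K'],s['k1'],s['T'].round(3),t['T'].round(3))
"
```

```text
tcp (np.float64(247.29038027208466), np.float64(162.643667865279)) (np.float64(255.9910771672067), np.float64(243.83652042070239))
stop (np.float64(266.9971487906943), np.float64(179.9219329836525)) (np.float64(244.35524768766217), np.float64(221.53114681232205)) (np.float64(263.92489609776646), np.float64(143.53416558898084))
stop (np.float64(268.04749374509555), np.float64(191.94554168670186)) (np.float64(244.01267510360958), np.float64(206.25296667677674)) (np.float64(264.5790408754128), np.float64(137.26230817391766))
(268, 186) [0.50488266 0.00167025 0.10770951] [0.50491626 0.00173651 0.108     ]
(265, 196) [ 0.49758855 -0.00482476  0.10773357] [ 0.49762681 -0.00475736  0.108     ]
(231, 176) [0.47231696 0.02120168 0.06103968] [0.48189229 0.027311   0.108     ]
(220, 160) [0.47201533 0.04141709 0.06030473] [0.48176397 0.0444832  0.108     ]
[ 5.28618536e-01 -1.53922014e-04  5.89701213e-02] [ 0.49756882 -0.00062985  0.10766644] [ 0.50062795 -0.0016844   0.10683299]
[[298.40963964   0.         257.64969423]
 [  0.         298.40963964 193.01933634]
 [  0.           0.           1.        ]] 0.00580069541573018 [[470.71291584   0.         254.06258873]
 [  0.         470.71291584 184.99830756]
 [  0.           0.           1.        ]] -0.043901054843684034 [[ 0.049 -0.641  0.766  1.284]
 [ 0.999  0.033 -0.036 -0.017]
 [-0.003  0.767  0.642  0.825]
 [ 0.     0.     0.     1.   ]] [[-0.012  0.985 -0.17   0.235]
 [-1.    -0.012  0.004  0.029]
 [ 0.002  0.17   0.985  0.917]
 [ 0.     0.     0.     1.   ]]
```

```bash
cat > fit.py <<'E'
from h import *
def fit(f,b,zt=.108,show=True):
    g=f['color'].astype(int);hsv=cv2.cvtColor(f['color'],cv2.COLOR_BGR2HSV)
    P=[]
    for v in range(b[1],b[3]):
        for u in range(b[0],b[2]):
            p=px2w(f,u,v)
            if abs(p[2]-zt)<.004 : P.append(p)
    P=np.array(P);c,rad=cv2.minEnclosingCircle((P[:,:2]*1000).astype(np.float32))
    print(len(P),'mean',P.mean(0).round(4),'circ',np.round(c,1),round(rad,1),'mid',((P.min(0)+P.max(0))/2).round(4),'ext',(P.max(0)-P.min(0)).round(4))
E
python3 -c "
from fit import *;import pickle
w=pickle.load(open('w.pkl','rb'));s=pickle.load(open('scene.pkl','rb'));t=pickle.load(open('top.pkl','rb'))
fit(w,(240,155,295,220));fit(t,(250,125,280,160));fit(s,(230,195,260,225))
g=w['color'][140:240,200:330];cv2.imwrite('pics/wc.png',cv2.resize(g,None,fx=6,fy=6,interpolation=cv2.INTER_CUBIC))
"
```

```text
1174 mean [ 0.4988 -0.0034  0.1071] circ [498.5  -4.1] 18.4 mid [ 0.4983 -0.004   0.1069] ext [0.036  0.0362 0.0058]
195 mean [ 0.4993 -0.002   0.1078] circ [499.7  -1.7] 18.9 mid [ 0.5002 -0.0029  0.108 ] ext [0.0363 0.0347 0.008 ]
152 mean [5.024e-01 2.000e-04 1.086e-01] circ [501.    0.6] 19.5 mid [ 0.502  -0.0006  0.1081] ext [0.0357 0.0366 0.0076]
```

View pics/wc.png

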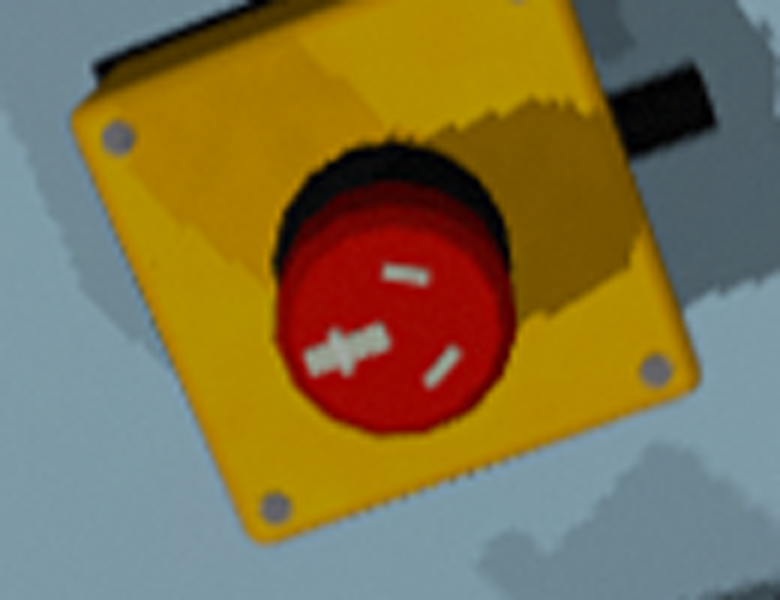

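The wrist crop shows the head's top disc centred at wrist px (266,194). The three views put it at about (0.4993, -0.003). I'll press it first with the fingers shut.

>>> play_rows --pt "-6 7 20 -0.009 0 0 255" --pt "0 0 20 0 0 0 255" --pt "0 0 20 0 0 0 255" --pt "0 0 10 0 0 0 255" --pt "0 0 0 0 0 0 255"

```text
clock: 2.7
tcp_pos: [0.4997, -0.004, 0.1551]
orientation: [2.774, 1.473, 0.001]
contact_force: [0.2, 0.1, 0.5]
grip_width: 0.0123
```

```bash
python3 -c "
from bench import r;from h import *
delta(r.get_obs(),[.4993,-.003,.12],1.0)"
```

```text
clk 2.7 tcp [ 0.4997 -0.004   0.1551] yaw 0.976 dmm [ 0.6 -0.9 35.1] rot [ 0.001  0.    -0.024] F [0.2 0.1 0.5] M [-0.02 -0.03 -0.05] w 0.012304659208619954 q [ 0.32  0.33 -0.51  2.02  0.21  0.85 -0.91]
```

>>> play_rows --pt "0.5 -1 15 0 0 -0.02 255" --pt "0 0 15 0 0 0 255" --pt "0 0 8 0 0 0 255" --pt "0 0 0 0 0 0 255"

```text
clock: 3.1
tcp_pos: [0.5014, -0.0027, 0.1188]
orientation: [2.761, 1.492, 0.006]
contact_force: [-0.0, 0.1, -0.4]
grip_width: 0.0001
```

```bash
python3 -c "
from bench import r;from h import *
delta(r.get_obs(),[.4993,-.003,.098],1.0)"
```

```text
clk 3.1 tcp [ 0.5014 -0.0027  0.1188] yaw 0.99 dmm [-1.4 -1.7 20.8] rot [ 0.004 -0.002 -0.01 ] F [-0.   0.1 -0.4] M [-0.03  0.03 -0.05] w 0.00014326617976255 q [ 0.29  0.38 -0.5   2.04  0.26  0.77 -0.94]
```

>>> play_rows --pt "-1 -1.5 6 0 0 0 255" --pt "0 0 5 0 0 0 255" --pt "0 0 3 0 0 0 255" --pt "0 0 3 0 0 0 255"

```text
clock: 3.5
tcp_pos: [0.5013, -0.0026, 0.1032]
orientation: [2.761, 1.488, 0.011]
contact_force: [-1.2, 0.8, 2.6]
grip_width: 0.0004
```

>>> play_rows --pt "0 0 2 0 0 0 255" --pt "0 0 1 0 0 0 255"

```text
clock: 3.7
tcp_pos: [0.5013, -0.0026, 0.1001]
orientation: [2.761, 1.488, 0.011]
contact_force: [-0.8, 0.0, 3.4]
grip_width: -0.0
```

>>> play_rows --pt "0 0 1.5 0 0 0 255" --pt "0 0 1.5 0 0 0 255"

```text
clock: 3.9
tcp_pos: [0.5015, -0.0026, 0.0977]
orientation: [2.76, 1.488, 0.011]
contact_force: [-2.6, 0.5, 6.3]
grip_width: -0.0002
```

>>> play_rows --pt "0 0 1.5 0 0 0 255" --pt "0 0 0.5 0 0 0 255"

```text
clock: 4.1
tcp_pos: [0.5015, -0.0026, 0.0965]
orientation: [2.76, 1.487, 0.01]
contact_force: [-3.4, -0.2, 7.8]
grip_width: 0.0002
```

>>> play_rows --pt "0 0 -20 0 0 0 255" --pt "0 0 -25 0 0 0 0" --pt "0 0 -15 0 0 0 0" --pt "0 0 0 0 0 0 0" --pt "0 0 0 0 0 0 0"

```text
clock: 4.6
tcp_pos: [0.5014, -0.0024, 0.1577]
orientation: [2.76, 1.488, 0.011]
contact_force: [-0.1, 0.0, -0.7]
grip_width: 0.0581
```

```bash
python3 -c "
from bench import r,grab_frame;from fit import *;import pickle
delta(r.get_obs(),[.4993,-.003,.13],1.0)
f=grab_frame('wrist');cv2.imwrite('pics/w1.png',f['color'])
u,v=w2px(f,[.4995,-.003,.1]);print(u,v)
print(px2w(f,u,v))
v=int(v);u=int(u);fit(f,(u-40,v-40,u+40,min(v+40,384)),.1)
s=grab_frame('scene')
fit(s,(230,195,260,225),.1)
"
```

```text
clk 4.6 tcp [ 0.5014 -0.0024  0.1577] yaw 0.989 dmm [-1.7 -1.7 27.6] rot [ 0.009 -0.003 -0.011] F [-0.1  0.  -0.7] M [0.02 0.   0.02] w 0.05812071173781994 q [ 0.32  0.32 -0.52  2.02  0.22  0.84 -0.91]
253.99637476243385 210.99960723998396
[ 0.49949014 -0.00301453  0.09994857]
1889 mean [ 0.4991 -0.0031  0.0991] circ [498.5  -4. ] 18.6 mid [ 0.4982 -0.0042  0.099 ] ext [0.0363 0.0364 0.0059]
147 mean [5.024e-01 3.000e-04 1.008e-01] circ [500.3   0.7] 18.3 mid [5.004e-01 3.000e-04 9.990e-02] ext [0.0362 0.0344 0.0079]
```

View pics/w1.png

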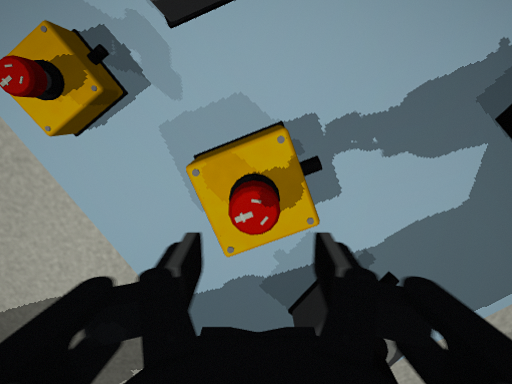

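The head is latched: its top is now at about 99.5 mm (it was 107–108), and the wrist picture shows it at (254,207) between the fingers. Next I centre the gripper and descend open around it.

>>> play_rows --pt "-2 -2.5 0 0.009 0 0 0" --pt "-0.5 -0.5 10 0 0 0 0" --pt "0 0 20 0 0 0 0" --pt "0 0 10 0 0 0 0" --pt "0 0 0 0 0 0 0"

```text
clock: 5.2
tcp_pos: [0.4947, -0.003, 0.1117]
orientation: [-2.76, -1.488, 0.004]
contact_force: [0.7, -0.1, 0.4]
grip_width: 0.0856
```

```bash
python3 -c "
from bench import r;from h import *
delta(r.get_obs(),[.4993,-.003,.077],1.0)"
```

```text
clk 5.2 tcp [ 0.4947 -0.003   0.1117] yaw 0.989 dmm [ 2.5  4.1 34.7] rot [-0.006 -0.001 -0.011] F [ 0.7 -0.1  0.4] M [0.01 0.01 0.05] w 0.08555560454675482 q [ 0.3   0.39 -0.5   2.06  0.26  0.76 -0.94]
```

>>> play_rows --pt "2 3 8 0 0 0 0" --pt "0 0 10 0 0 0 0" --pt "0 0 8 0 0 0 0" --pt "0 0 0 0 0 0 0"

```text
clock: 5.6
tcp_pos: [0.4988, -0.0026, 0.0836]
orientation: [-2.76, -1.488, 0.004]
contact_force: [-0.3, -0.3, 0.7]
grip_width: 0.0851
```

```bash
python3 -c "
from bench import r;from h import *
delta(r.get_obs(),[.4993,-.003,.076],1.0)"
```

```text
clk 5.6 tcp [ 0.4988 -0.0026  0.0836] yaw 0.989 dmm [-0.   0.7  7.6] rot [-0.006 -0.001 -0.011] F [-0.3 -0.3  0.7] M [-0.01 -0.01  0.02] w 0.08510639547137872 q [ 0.27  0.44 -0.48  2.07  0.3   0.71 -0.97]
```

>>> play_rows --pt "0 0 6 0 0 0 0" --pt "0 0 1.5 0 0 0 100" --pt "0 0 0 0 0 0 100" --pt "0 0 0 0 0 0 200" --pt "0 0 0 0 0 0 255" --force 30

```text
clock: 6.1
tcp_pos: [0.499, -0.0023, 0.0762]
orientation: [-2.76, -1.488, 0.003]
contact_force: [-2.0, -0.4, 1.8]
grip_width: 0.0365
```

>>> play_rows --pt "0 0 0 0 0 0 255" --pt "0 0 0 0 0 0 255" --pt "0 0 0 0 0 0 255"

```text
clock: 6.4
tcp_pos: [0.4989, -0.0023, 0.0763]
orientation: [-2.76, -1.489, 0.002]
contact_force: [0.3, 0.8, -1.5]
grip_width: 0.0366
```

```bash
python3 -c "
from bench import r,grab_frame;from h import *
delta(r.get_obs(),[.4993,-.003,.076],1.0)
f=grab_frame('wrist');cv2.imwrite('pics/w2.png',f['color'])
"
```

```text
clk 6.4 tcp [ 0.4989 -0.0023  0.0763] yaw 0.989 dmm [-0.4  0.7  0.3] rot [-0.006 -0.001 -0.011] F [ 0.3  0.8 -1.5] M [ 0.08  0.04 -0.01] w 0.03660788247900529 q [ 0.27  0.45 -0.47  2.07  0.31  0.69 -0.98]
```

View pics/w2.png

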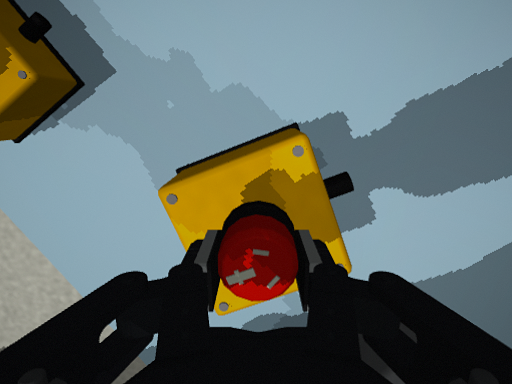

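>>> play_rows --pt "0 0 -1 0 0 0.12 255" --pt "0 0 -1 0 0 0.12 255" --pt "0 0 -1 0 0 0.12 255" --pt "0 0 -0.5 0 0 0 255"

```text
clock: 6.85
tcp_pos: [0.499, -0.0025, 0.0795]
orientation: [-2.988, -0.952, 0.004]
contact_force: [1.0, 0.4, -3.4]
grip_width: 0.0368
```

```bash
python3 -c "
from bench import r,grab_frame;from h import *
delta(r.get_obs(),[.4989,-.0025,.079],.989-1.1)
f=grab_frame('wrist');cv2.imwrite('pics/w3.png',f['color'])
"
```

```text
clk 6.85 tcp [ 0.499  -0.0025  0.0795] yaw 0.617 dmm [-0.1 -0.1  0.5] rot [-0.005  0.003  0.728] F [ 1.   0.4 -3.4] M [ 0.04 -0.17 -0.1 ] w 0.03679128297416165 q [ 0.2   0.43 -0.38  2.07  0.24  0.68 -1.3 ]
```

View pics/w3.png

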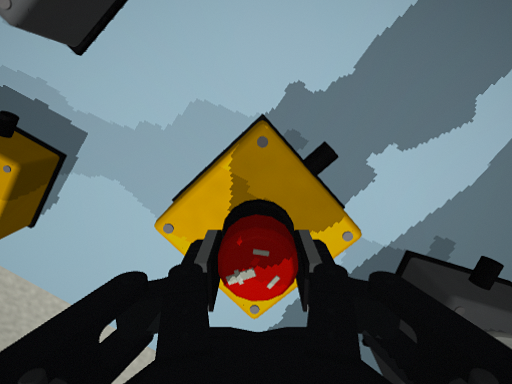

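The marks stay fixed in the wrist view, so the head is turning with the gripper. I'll continue.

>>> play_rows --pt "0 0 -0.5 0 0 0.12 255" --pt "0 0 -1 0 0 0.12 255" --pt "0 0 -1 0 0 0.12 255" --pt "0 0 -1 0 0 0.12 255" --pt "0 0 -1 0 0 0.1 255"

```text
clock: 7.4
tcp_pos: [0.4991, -0.0028, 0.0839]
orientation: [-3.136, -0.059, 0.007]
contact_force: [0.9, 0.1, -4.0]
grip_width: 0.0369
```

```bash
python3 -c "
from bench import r,grab_frame;from h import *
delta(r.get_obs(),[.4989,-.0025,.084],.989-1.08)
"
```

```text
clk 7.4 tcp [ 0.4991 -0.0028  0.0839] yaw 0.037 dmm [-0.2 -0.3 -0.1] rot [-0.004  0.004  0.128] F [ 0.9  0.1 -4. ] M [-0.07 -0.15  0.04] w 0.036909692222421506 q [ 0.09  0.41 -0.25  2.08  0.15  0.67 -1.79]
```

>>> play_rows --pt "0 0 -0.5 0 0 0.06 255" --pt "0 0 0 0 0 0.05 255" --pt "0 0 0 0 0 0.03 255"

```text
clock: 7.7
tcp_pos: [0.4993, -0.0029, 0.0845]
orientation: [-3.134, 0.156, 0.007]
contact_force: [-0.5, -0.6, 0.1]
grip_width: 0.0363
```

```bash
python3 -c "
from bench import r,grab_frame;from h import *
delta(r.get_obs(),[.4989,-.0025,.084],.989-1.1)
f=grab_frame('wrist');cv2.imwrite('pics/w4.png',f['color'])
"
```

```text
clk 7.7 tcp [ 0.4993 -0.0029  0.0845] yaw -0.099 dmm [-0.4 -0.4  0.5] rot [-0.003  0.005  0.012] F [-0.5 -0.6  0.1] M [-0.01  0.14  0.38] w 0.036270424545894124 q [ 0.06  0.41 -0.21  2.08  0.13  0.67 -1.91]
```

View pics/w4.png

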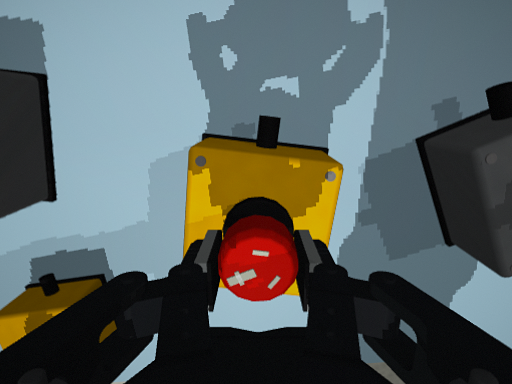

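Mz has risen to 0.38 N m at 1.09 rad, against 0.05 N m of friction, so the stop is reached. I'll release and lift.

>>> play_rows --pt "0 0 0 0 0 0 0" --pt "0 0 0 0 0 0 0" --pt "0 0 0 0 0 0 0" --pt "0 0 0 0 0 0 0" --pt "0 0 0 0 0 0 0"

```text
clock: 8.25
tcp_pos: [0.4999, -0.0028, 0.0848]
orientation: [-3.134, 0.15, 0.005]
contact_force: [-0.9, -1.2, 0.0]
grip_width: 0.0852
```

>>> play_rows --pt "0 0 -10 0 0 0 0" --pt "0 0 -20 0 0 0 0" --pt "0 0 -25 0 0 0 0" --pt "0 0 -25 0 0 0 0" --pt "0 0 -20 0 0 0 0"

```text
clock: 8.75
tcp_pos: [0.4981, -0.0033, 0.1879]
orientation: [-3.134, 0.148, 0.014]
contact_force: [0.1, 0.4, -0.6]
grip_width: 0.0855
```

```bash
python3 -c "
from bench import r,grab_frame;from fit import *
delta(r.get_obs(),[.4989,-.0025,.16],1.0)
f=grab_frame('wrist');cv2.imwrite('pics/w5.png',f['color'])
import pickle
w=pickle.load(open('w.pkl','rb'))
# rectify tops into world-aligned patches: before | after
out=[]
for g in (w,f):
    m=np.zeros((240,240,2),np.float32)
    for i in range(240):
        for j in range(240): m[i,j]=w2px(g,[.499+(120-i)*.0002,-.0035+(120-j)*.0002,.108])
    out.append(cv2.remap(g['color'],m,None,cv2.INTER_CUBIC))
cv2.imwrite('pics/cmp.png',cv2.resize(np.hstack(out),(780,390)))
u,v=map(int,w2px(f,[.4995,-.003,.108]));fit(f,(u-40,v-40,u+40,v+40),.108)
s=grab_frame('scene');fit(s,(230,195,260,225))
"
```

```text
clk 8.75 tcp [ 0.4981 -0.0033  0.1879] yaw -0.094 dmm [ 1.  -0.8 27.9] rot [-0.009  0.006 -1.094] F [ 0.1  0.4 -0.6] M [ 0.01 -0.02 -0.02] w 0.08549091529805983 q [ 0.09  0.26 -0.24  2.    0.07  0.91 -1.85]
1617 mean [ 0.4996 -0.0041  0.1073] circ [498.7  -3.8] 18.8 mid [ 0.4985 -0.0042  0.107 ] ext [0.0369 0.0366 0.0059]
146 mean [ 5.026e-01 -1.000e-04  1.090e-01] circ [ 5.017e+02 -5.000e-01] 19.1 mid [ 0.5006 -0.0006  0.108 ] ext [0.0357 0.0363 0.0079]
```

View pics/cmp.png

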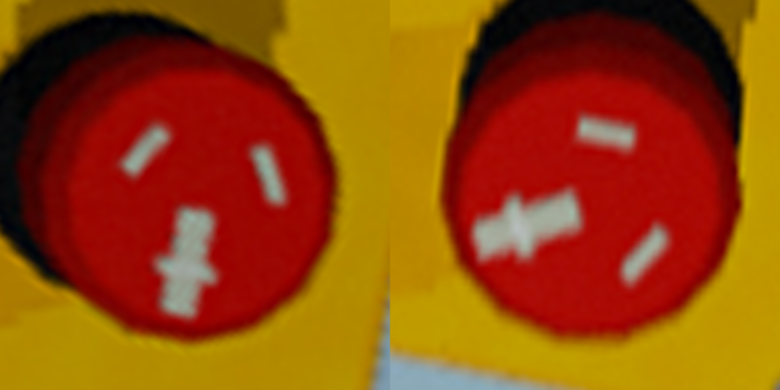

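View pics/w5.png

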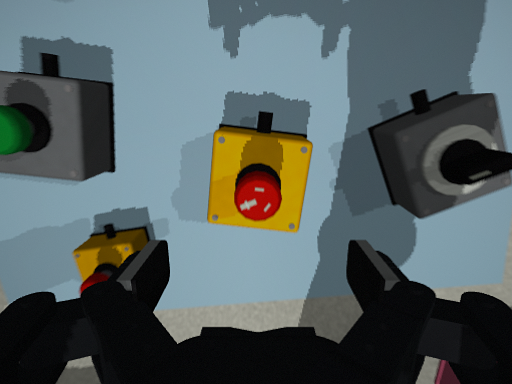

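In the comparison, the arrow went from (195,215)→(178,312) to (577,208)→(478,245). That is about 60° clockwise. The head's top is back at 107.3 mm (107.1 at the start), and nothing is touching it.

```bash
python3 -c "
from bench import r
print(r.hand_in())"
```

```text
the job is handed in; nothing more can be done
None
```

I pressed the red emergency stop on the larger yellow box until it latched, twisted its head clockwise to its stop, let go and lifted clear. I handed the job in at about 8.8 s on the robot's clock; no verdict is reported.

- **Press:** with the fingers shut, the force rose past the latch to 7.8 N. The wrist camera then put the top of the head at about 99 mm, so it had gone down 8 mm and stayed there.
- **Twist:** I gripped the head and turned it 1.09 rad. The moment rose to 0.38 N m at the end, which shows it was at the stop.
- **After letting go:** the marks on the head show a turn of about 60°. The top was back at 107.3 mm, against 107.1 mm at the start, and the gripper was open and about 80 mm above it.
- **Other objects:** I did not go near the green button, the dial or their boxes, and the last wrist picture shows nothing amiss with them.
- **Disagreements:** the cameras differed by 2–4 mm on where the head's centre was. The gripper read 36–37 mm on the 38 mm head. Neither affected the result.

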